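Offer the square sweet from the snack carousel

ROBOT

A 6-joint arm with a two-finger parallel gripper is mounted at the origin on the work surface. World frame = base frame: x ahead of the robot, y to its left, z up, the work surface at z = 0. Lengths are in m, angles in degrees, forces in N, time in s.
With the tool pointing down it reaches from about 0.4 to 0.825 m from the base axis. Payload 7 kg.
Tool frame: the origin (TCP) lies between the finger pads; the fingertips stand 11 mm ahead of it and the grasp point (between the pads) lies 8 mm behind it; z points along the fingers, y is the direction in which the jaws open and shut (so a half turn about z gives the same grasp; the last joint's range is limited). The gripper opens to 88 mm and grips with 3 to 60 N. Pads are 19 mm wide; open, the fingers measure 130 mm over their backs; the gripper's body (78 mm by 193 mm) begins 47 mm behind the grasp point.
Start: joints at [-57.347, 20.546, 0.682, 0, -70.136, -16.507], TCP at [0.188, -0.648, 0.238] pointing down, gripper open.
Joint ranges: [-176.03, 176.03], [-82.01, 121.73], [-58.28, 71.71], [-173.87, 95.51], [-174.79, -0.11], [-173.66, 173.66]. Speed limits (degrees/s): [136.94, 136.94, 172.46, 180, 180, 180].

INTERFACE

Orientations are given as [roll, pitch, yaw] about the fixed x, y, z axes, in that order (R = Rz(yaw) Ry(pitch) Rx(roll)).
In Python, from plant import r gives the robot as it stands.
- The arm moves only by the shell command python3 -m inch 'ROWS' [OPENING] [FORCE]. ROWS is JSON, a list of rows, each an object of numbers: "x", "y", "z": the shift along the tool's x, y, z as a fraction of full scale; "yaw": the turn about the tool's z as a fraction of full scale. In form: [{"x": .., "y": .., "z": .., "yaw": ..}, ...]. A call has 1 to 5 rows; each row shifts and turns the pose as measured when the row begins, along the tool's axes as they then stand; what a row does not reach is not made up. Full scale, the value 1, is 0.025 m for a shift and 4 degrees for a turn. A row lasts 1/12 s, in which the tool goes at most 41.7 mm and 7.16 degrees, less where a joint would pass 70% of its speed; a pose out of reach is approached as far as the arm can. A call with a number of a shift or a turn outside -1 to 1 is refused whole. A call with a gripper value outside its range is refused whole. OPENING is the opening, from -1 (shut) to 1 (fully open), set as the call begins (- or left out, the last holds). The fingers move at their own pace and stop on an object; FORCE is the grip in N (left out, the last holds). Time passes only in rows, so rows that do not move let the fingers close. It gives the time, the measured TCP pose, the force and the opening at its end, in the units of the state.
- r.get_state(): the state, without advancing time (a new reading comes with each control period).
- r.capture(name): name is "scene" or "top"; returns (picture, depth): 384x512x3 uint8, red, green, blue; 384x512 float32, m along the optical axis (not along the pixel's ray), 0 where there is no reading.
- r.camera_info(name): a dict with "mtx" (3x3 intrinsics, pixels), "pose" (4x4, takes a point from camera to world coordinates). Camera axes: x right, y down, z forward; pixel columns grow to the right and rows downward; lengths in m; the calibration is good to about 2 mm. A picture is of the moment at which its call begins. camera_info takes no time and is no camera call.
- r.close_job(): hands the job in, once; it reports no verdict.
The state is a dict: "time_s": time; "joints": joint angles; "qd": joint speeds; "joint_torque": joint torques, N m; "tcp_pos": TCP position; "eef_rot": TCP orientation; "contact_force": force on the tool from outside, world axes, zero at the start; "moment": the same for the moment, N m; "gripper_width": finger opening in m.
Only numpy, scipy, OpenCV 4.12 (cv2) and the standard library are available. Lean on these libraries where they do the work, as an engineer would, in place of code of your own. Each camera call takes 0.05 s, during which the arm holds its last target. There are 200 camera calls.

TASK

Offer the guest the square sweet: gently push the snack carousel round (the upright posts on its rim are for the fingertips) until the square sweet is on the side facing the steel plate, in line with it, and let go. Then point at the square sweet, holding still with the fingertips a couple of centimetres above its middle for two seconds without touching it. Touch none of the snacks, pick nothing up, and leave the plate, candy jar, striker and coin box as they are.

Things in the scene. Friction and masses are not known exactly. Their poses are not given: they have to be found in the camera images.
- foot: Fixed round grey plastic foot under the snack carousel, 140 mm across, 20 mm high; origin at the centre of its underside on the table, straight below the carousel's axis. It never moves during the job.
- axis (a point): Centre of the carousel's low hub, on its turning axis, 54 mm above the table. Turns with the carousel: x along the middle of the square sweet's compartment, y along that of the biscuits, z up. The carousel is a white plastic round tray 260 mm across, floor 26 mm, rim and dividers 50 mm above the table, with four equal open compartments.
- carousel (a joint): Turn of the carousel about its upright axis (rad), growing anticlockwise seen from above. It turns on either way without a stop, with light friction (some 0.5 N at a post), and stays where left. Reads 0 at the start, whichever way the tray stands then.
- post0 (a point): Middle of the top end of an upright white plastic finger post on the carousel, 12 mm thick, standing 122 mm from the axis where a divider meets the rim, its top 95 mm above the table and 45 mm above the rim; it stands 45 degrees anticlockwise (seen from above) from the square sweet's side.
- post1 (a point): Middle of the top end of an upright white plastic finger post on the carousel, 12 mm thick, standing 122 mm from the axis where a divider meets the rim, its top 95 mm above the table and 45 mm above the rim; it stands 135 degrees anticlockwise (seen from above) from the square sweet's side.
- post2 (a point): Middle of the top end of an upright white plastic finger post on the carousel, 12 mm thick, standing 122 mm from the axis where a divider meets the rim, its top 95 mm above the table and 45 mm above the rim; it stands 225 degrees anticlockwise (seen from above) from the square sweet's side.
- post3 (a point): Middle of the top end of an upright white plastic finger post on the carousel, 12 mm thick, standing 122 mm from the axis where a divider meets the rim, its top 95 mm above the table and 45 mm above the rim; it stands 315 degrees anticlockwise (seen from above) from the square sweet's side.
- barfi: The square sweet: loose block 40 x 40 mm, 24 mm high, lying in its compartment about 78 mm from the axis, its top about 50 mm above the table, level with the rim. Origin at the centre of its underside.
- biscuits: Loose round biscuit stack, 50 mm across, 24 mm high, in the compartment 90 degrees anticlockwise from the sweet. Origin at the centre of its underside.
- rusk: Loose long rusk, 80 x 26 mm, 18 mm high, in the compartment opposite the sweet. Origin at the centre of its underside.
- katori: Loose small empty steel cup, 54 mm across, 28 mm high, in the compartment 90 degrees clockwise from the sweet. Origin at the centre of its underside.
- plate: The guest's loose steel plate, 160 mm across, 14 mm high, on the table about 230 mm from the carousel's axis (edge some 20 mm off the carousel), on its far, left or right side. Origin at the centre of its underside.
- jar: Loose glass candy jar with a twist cap, 80 mm across, 120 mm high. Origin at the centre of its underside.
- striker: Loose orange carrom striker, a disc 41 mm across and 10 mm thick. Origin at the centre of its underside.
- coinbox: Fixed plywood coin box, 120 mm deep (x), 150 mm wide, 70 mm high, its drawer facing the robot. Origin at the centre of its underside.
- coinbox_drawer0_handle (a point): Knob of the coin box's sliding drawer, which stands about half open towards the robot.
Mind the look-alikes: they are no part of the job. Several things have the shape of the katori; the one meant has the colours described above.

How it is judged:
By the outcome, as a careful person would: the job done as asked, in the order asked, and still so for the second after the job is handed in, with the robot touching nothing.
It also fails if it takes over 70 s, if anything falls off the work surface, if the arm or the gripper's body presses on something with over 40 N, if the wrist force passes 120 N, or if a joint passes its speed limit or range.

## Working session

There is one attempt and no reset: what is moved stays moved. The work goes in short steps, Python scripts to look and compute and a shell command to move; the robot and the scene stay as the last step left them, time stands still between calls to the robot, and variables do not carry over. Pictures are saved under pics/ and viewed, about 8 in all and at most 12, crops included, and the job is handed in when it is done.

```bash
mkdir -p pics; ls
python3 - <<'E'
from plant import r
import cv2,numpy as np
for n in("top","scene"):
    p,d=r.capture(n); cv2.imwrite(f"pics/{n}0.png",p[:,:,::-1]); np.save(f"pics/{n}0d.npy",d)
    c=r.camera_info(n); print(n,np.round(c["mtx"],1).tolist(),np.round(c["pose"],3).tolist())
s=r.get_state();print(s)
E
```

```text
pics
top [[472.1, 0.0, 258.1], [0.0, 472.1, 186.4], [0.0, 0.0, 1.0]] [[0.028, -0.996, 0.083, 0.43], [-1.0, -0.028, 0.008, -0.047], [-0.005, -0.084, -0.996, 1.314], [0.0, 0.0, 0.0, 1.0]]
scene [[374.1, 0.0, 249.1], [0.0, 374.1, 189.2], [0.0, 0.0, 1.0]] [[-0.411, 0.722, -0.557, 1.119], [0.912, 0.325, -0.252, 0.235], [-0.001, -0.611, -0.792, 0.939], [0.0, 0.0, 0.0, 1.0]]
{'time_s': 0.1, 'joints': array([-5.73484270e+01,  2.05883947e+01,  6.42057811e-01, -1.62600590e-02,
       -7.01344786e+01, -1.65060210e+01]), 'qd': array([ 0.12292262, -0.03852456,  0.17803425,  0.14669884, -0.00743614,
       -0.08594861]), 'joint_torque': array([-2.32974475e-03, -5.84161341e+01,  2.93750310e+01,  7.01576516e+00,
        1.01358601e-02, -3.58158593e-05]), 'tcp_pos': array([ 0.18756447, -0.64801934,  0.23673204]), 'eef_rot': array([ 1.79918172e+02, -8.30640116e-03, -1.63859978e+02]), 'contact_force': array([-0.3234255 , -0.40331979, -0.70318594]), 'moment': array([-0.02492705,  0.00883703,  0.06682531]), 'gripper_width': 0.08782354349114914}
```

View pics/top0.png

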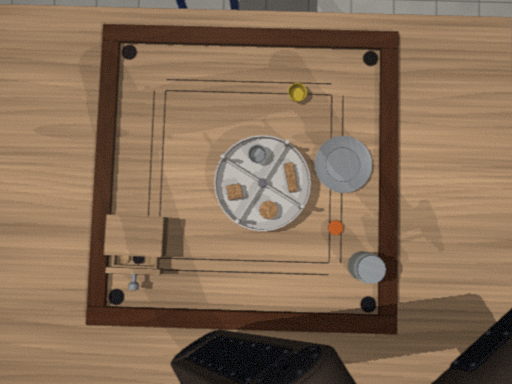

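View pics/scene0.png

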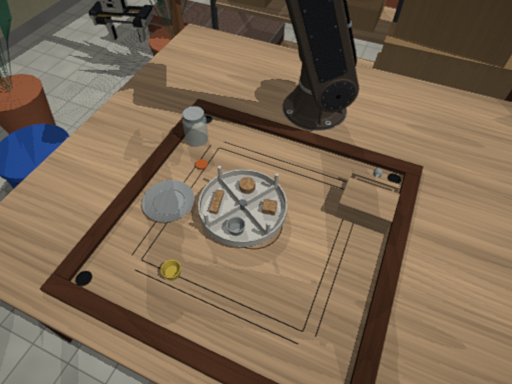

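The top view shows the carousel at about (263,183), the square sweet on its left (235,191) and the plate on the right (343,164). That needs roughly a half turn. Next I'll measure these.

```bash
cat > h.py <<'E'
from plant import r
import cv2,numpy as np
def ray(n,uv,z):
    c=r.camera_info(n);K=np.array(c["mtx"]);T=np.array(c["pose"])
    d=T[:3,:3]@np.linalg.solve(K,[uv[0],uv[1],1.]);o=T[:3,3]
    return (o+d*(z-o[2])/d[2])
def proj(n,P):
    c=r.camera_info(n);K=np.array(c["mtx"]);T=np.array(c["pose"])
    q=K@(T[:3,:3].T@(np.array(P)-T[:3,3]));return q[:2]/q[2]
def snap(n,name,box=None,k=1):
    p,d=r.capture(n);im=p[:,:,::-1].copy()
    full=im
    if box: x0,y0,x1,y1=box;im=cv2.resize(im[y0:y1,x0:x1],None,fx=k,fy=k,interpolation=cv2.INTER_CUBIC)
    cv2.imwrite(f"pics/{name}.png",im);return full,d
E
python3 - <<'E'
from h import *
im=cv2.imread("pics/top0.png");hsv=cv2.cvtColor(im,cv2.COLOR_BGR2HSV);d=np.load("pics/top0d.npy")
# heights map
c=r.camera_info("top");K=np.array(c["mtx"]);T=np.array(c["pose"])
v,u=np.mgrid[:384,:512];P=np.stack([(u-K[0,2])/K[0,0]*d,(v-K[1,2])/K[1,1]*d,d],-1)@T[:3,:3].T+T[:3,3]
grey=((hsv[...,1]<60)&(hsv[...,2]>70)).astype(np.uint8)
def blob(mask,box,z,name):
    x0,y0,x1,y1=box;m=np.zeros_like(mask);m[y0:y1,x0:x1]=mask[y0:y1,x0:x1]
    cs,_=cv2.findContours(m,cv2.RETR_EXTERNAL,cv2.CHAIN_APPROX_NONE);k=max(cs,key=cv2.contourArea)
    (cx,cy),rr=cv2.minEnclosingCircle(k);e=cv2.fitEllipse(k)
    p=ray("top",e[0],z);print(name,np.round([cx,cy,rr],1),np.round(e[0],1),np.round(e[1],1),np.round(p,4));return p
blob(grey,(205,125,316,240),.05,"car"); blob(grey,(314,128,380,200),.012,"plate")
brown=((hsv[...,1]>85)&(hsv[...,2]>60)).astype(np.uint8)
b=blob(brown,(222,175,250,205),.05,"barfi");blob(brown,(282,160,301,196),.044,"rusk");blob(brown,(258,198,282,222),.05,"bisc")
tall=(P[...,2]>.07)&(abs(P[...,2]-.09)<.03)
m=tall.astype(np.uint8);m[:, :200]=0;m[:,320:]=0;m[:120]=0;m[245:]=0
n,l,st,ce=cv2.connectedComponentsWithStats(m)
for i in range(1,n):print("post?",st[i],P[l==i].mean(0).round(3))
o=cv2.resize(im[120:250,200:390],None,fx=4,fy=4,interpolation=cv2.INTER_CUBIC);cv2.imwrite("pics/c0.png",o)
E
```

```text
car [261.6 181.8  49.5] [262.1 182.6] [95.7 96.4] [ 0.5467 -0.0472  0.05  ]
plate [342.9 164.2  29.3] [343.  163.9] [56.2 57.8] [ 0.6086 -0.2704  0.012 ]
barfi [234.4 191.1   9. ] [234.2 191.3] [15.  15.5] [0.5211 0.0269 0.05  ]
rusk [290.6 176.8  14.3] [290.7 177. ] [ 8.7 35.1] [ 0.5648 -0.1243  0.044 ]
bisc [268.4 209.5   8.8] [268.3 209.5] [16.8 17. ] [ 0.475  -0.0659  0.05  ]
post? [285 140   5   6  24] [ 0.651 -0.109  0.09 ]
post? [221 154   5   6  24] [0.608 0.057 0.09 ]
post? [300 204   5   5  20] [ 0.485 -0.152  0.094]
post? [235 219   5   4  18] [0.443 0.014 0.094]
```

View pics/c0.png

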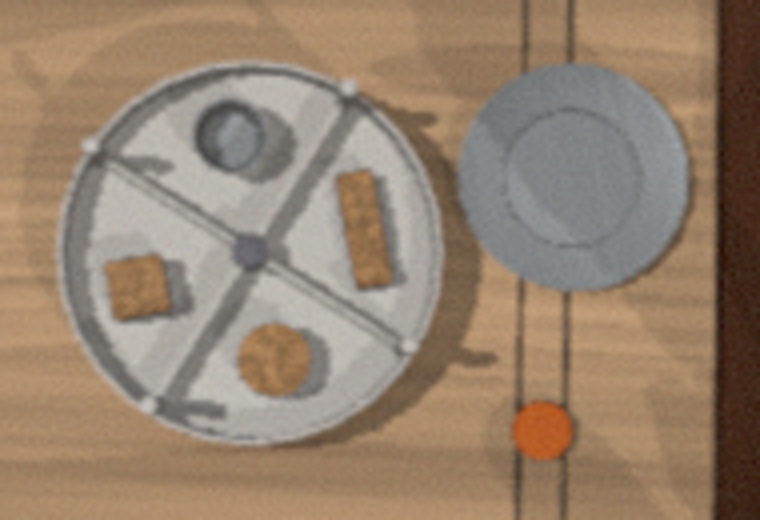

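Axis is at about (.547,-.047), and the sweet's side points to about 104.5° with the plate at about -74.5°. I need about +181° of turn. The plan is to straddle post2 (at -120.7°) with the fingers part open and take it round anticlockwise by the far side.

```bash
cat > g.py <<'E'
# print tool-frame shift (fractions of full scale) to a point on the post circle or an xyz target
import sys
from h import *
from scipy.spatial.transform import Rotation as R
A=np.array([.5468,-.0473])
def go(t,yaw):
    s=r.get_state();M=R.from_euler('xyz',s["eef_rot"],degrees=True).as_matrix()
    dy=(yaw-s["eef_rot"][2]+180)%360-180
    a=s["tcp_pos"];v=a[:2]-A
    print("t %.2f"%s["time_s"],"tcp",a.round(4),"rpy",s["eef_rot"].round(1),"F",s["contact_force"].round(1),"w %.3f j6 %.0f"%(s["gripper_width"],s["joints"][5]),
     "| phi %.1f r %.4f"%(np.degrees(np.arctan2(v[1],v[0])),np.hypot(*v)),"| to go",(M.T@(np.array(t)-a)/.025).round(2),"yaw %.2f"%(-dy/4))
def post(phi,z,rad=.122):
    p=np.radians(phi);go([A[0]+rad*np.cos(p),A[1]+rad*np.sin(p),z],phi)
if __name__=="__main__":
    a=[float(x) for x in sys.argv[1:]]
    post(*a) if len(a)==2 else go(a[:3],a[3])
E
python3 -m inch '[{"x":-0.7,"y":0.65},{"x":-0.7,"y":0.65},{"x":-0.7,"y":0.65},{"x":-0.7,"y":0.65},{"x":-0.7,"y":0.65}]' -0.3; python3 g.py -120.7 0.2
```

```text
t 0.10 tcp [ 0.1876 -0.648   0.2367] rpy [ 179.9   -0.  -163.9] F [-0.3 -0.4 -0.7] w 0.088 j6 -17 | phi -120.9 r 0.6999 | to go [-16.92  15.75   1.49] yaw -10.79validation failed for argument at $[0]...
```

```bash
python3 -m inch '[{"x":-0.7,"y":0.65,"z":0,"yaw":0},{"x":-0.7,"y":0.65,"z":0,"yaw":0},{"x":-0.7,"y":0.65,"z":0,"yaw":0},{"x":-0.7,"y":0.65,"z":0,"yaw":0},{"x":-0.7,"y":0.65,"z":0,"yaw":0}]' -0.3; python3 g.py -120.7 0.2
```

```text
time_s: 0.52
tcp_pos: [0.2476, -0.5441, 0.2322]
eef_rot: [179.6, -0.2, -164.2]
contact_force: [0.6, 0.3, -0.6]
gripper_width: 0.0598
t 0.52 tcp [ 0.2476 -0.5441  0.2322] rpy [ 179.6   -0.2 -164.2] F [ 0.6  0.3 -0.6] w 0.060 j6 -27 | phi -121.1 r 0.5799 | to go [-13.38  12.5    1.35] yaw -10.88
```

```bash
python3 -m inch '[{"x":-0.7,"y":0.65,"z":0,"yaw":0},{"x":-0.7,"y":0.65,"z":0,"yaw":0},{"x":-0.7,"y":0.65,"z":0,"yaw":0},{"x":-0.7,"y":0.65,"z":0,"yaw":0},{"x":-0.7,"y":0.65,"z":0,"yaw":0}]' >/dev/null
python3 -m inch '[{"x":-0.7,"y":0.65,"z":0,"yaw":0},{"x":-0.7,"y":0.65,"z":0,"yaw":0},{"x":-0.7,"y":0.65,"z":0,"yaw":0},{"x":-0.7,"y":0.65,"z":0,"yaw":0},{"x":-0.7,"y":0.65,"z":0,"yaw":0}]' >/dev/null
python3 -m inch '[{"x":-0.7,"y":0.65,"z":0,"yaw":0},{"x":-0.7,"y":0.65,"z":0,"yaw":0},{"x":-0.7,"y":0.65,"z":0,"yaw":0},{"x":-0.7,"y":0.65,"z":0,"yaw":0},{"x":0,"y":0,"z":0,"yaw":0}]' >/dev/null
python3 -m inch '[{"x":0,"y":0,"z":0,"yaw":-1},{"x":0,"y":0,"z":0,"yaw":-1},{"x":0,"y":0,"z":0,"yaw":-1},{"x":0,"y":0,"z":0,"yaw":-1},{"x":0,"y":0,"z":0,"yaw":-1}]' >/dev/null
python3 -m inch '[{"x":0,"y":0,"z":0,"yaw":-1},{"x":0,"y":0,"z":0,"yaw":-1},{"x":0,"y":0,"z":0,"yaw":-1},{"x":0,"y":0,"z":0,"yaw":-1},{"x":0,"y":0,"z":0,"yaw":-1}]' >/dev/null
python3 g.py -120.7 0.15
```

```text
t 2.60 tcp [ 0.4245 -0.2368  0.2267] rpy [ 178.8    0.3 -122.2] F [-0.4 -0.7 -0.8] w 0.031 j6 -25 | phi -122.8 r 0.2256 | to go [-4.13 -0.29  3.08] yaw -0.38
```

```bash
python3 -m inch '[{"x":-0.8,"y":-0.05,"z":0.4,"yaw":-0.2},{"x":-0.8,"y":-0.05,"z":0.4,"yaw":-0.2},{"x":-0.8,"y":-0.05,"z":0.4,"yaw":0},{"x":-0.8,"y":-0.05,"z":0.4,"yaw":0},{"x":-0.8,"y":-0.05,"z":0.4,"yaw":0}]' >/dev/null
python3 g.py -120.7 0.13
python3 -m inch '[{"x":-0.2,"y":0,"z":0.4,"yaw":0},{"x":-0.2,"y":0,"z":0.4,"yaw":0},{"x":-0.2,"y":0,"z":0.2,"yaw":0},{"x":0,"y":0,"z":0,"yaw":0},{"x":0,"y":0,"z":0,"yaw":0}]' >/dev/null
python3 g.py -120.7 0.13; python3 -c "
from h import *
a,_=snap('scene','s1',(190,110,310,230),5);print(ray('scene',proj('scene',[.485,-.152,.095]),.095))"
```

```text
t 3.02 tcp [ 0.4802 -0.1542  0.1769] rpy [ 178.9    0.3 -120.6] F [0.1 0.1 0.3] w 0.031 j6 -34 | phi -121.9 r 0.1259 | to go [-0.15 -0.14  1.87] yaw 0.03
t 3.43 tcp [ 0.4869 -0.1389  0.1472] rpy [ 178.6    0.2 -120.5] F [-0.3  0.3 -0.1] w 0.030 j6 -35 | phi -123.2 r 0.1095 | to go [ 0.51 -0.2   0.68] yaw 0.06
[ 0.485 -0.152  0.095]
```

View pics/s1.png

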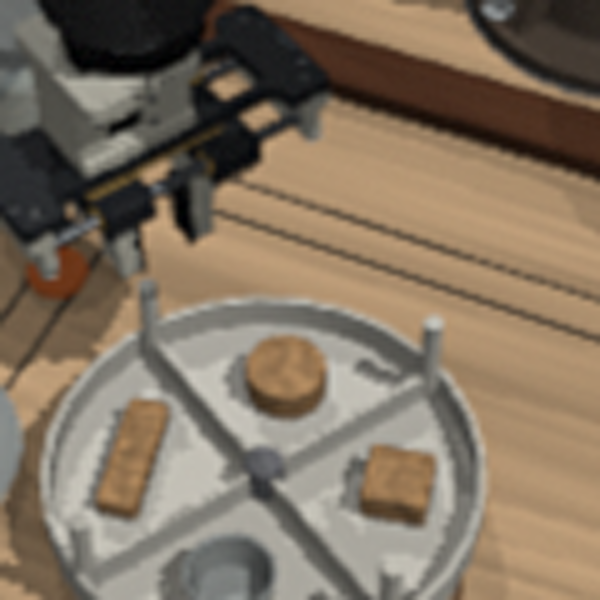

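The crop shows the gripper above post2 (about (150,285)), with a finger on either side. Next I'll correct the position and go down.

```bash
python3 -m inch '[{"x":0.3,"y":-0.1,"z":0.3,"yaw":0},{"x":0.25,"y":-0.1,"z":0.3,"yaw":0},{"x":0,"y":0,"z":0,"yaw":0}]' >/dev/null
python3 g.py -120.7 0.077
```

```text
t 3.73 tcp [ 0.4839 -0.1553  0.1325] rpy [ 178.8    0.3 -120.5] F [-0.4 -0.6 -0.4] w 0.031 j6 -33 | phi -120.2 r 0.1250 | to go [-0.11 -0.    2.22] yaw 0.05
```

```bash
python3 -m inch '[{"x":-0.1,"y":0,"z":0.5,"yaw":0},{"x":0,"y":0,"z":0.5,"yaw":0},{"x":0,"y":0,"z":0.5,"yaw":0},{"x":0,"y":0,"z":0.5,"yaw":0},{"x":0,"y":0,"z":0,"yaw":0}]' >/dev/null
python3 g.py -120.7 0.077
```

```text
t 4.15 tcp [ 0.4842 -0.1559  0.0816] rpy [ 178.9    0.4 -120.8] F [-0.4  0.  -0.3] w 0.030 j6 -34 | phi -120.0 r 0.1254 | to go [-0.13  0.06  0.19] yaw -0.02
```

```bash
python3 -m inch '[{"x":-0.1,"y":-0.2,"z":0.1,"yaw":-0.6},{"x":-0.03,"y":-0.2,"z":0.1,"yaw":-0.6},{"x":-0.02,"y":-0.25,"z":0,"yaw":-0.7},{"x":-0.02,"y":-0.3,"z":0,"yaw":-0.9},{"x":-0.02,"y":-0.34,"z":0,"yaw":-1}]' >/dev/null
python3 g.py -105.6 0.077
```

```text
t 4.57 tcp [ 0.514  -0.1672  0.0776] rpy [ 178.9    0.6 -105.3] F [-0.4  0.4 -0.5] w 0.030 j6 -17 | phi -105.3 r 0.1243 | to go [-0.09  0.03  0.03] yaw 0.09
```

```bash
python3 -m inch '[{"x":-0.05,"y":-0.34,"z":0,"yaw":-1},{"x":-0.03,"y":-0.34,"z":0,"yaw":-1},{"x":-0.02,"y":-0.34,"z":0,"yaw":-1},{"x":-0.02,"y":-0.34,"z":0,"yaw":-1},{"x":-0.02,"y":-0.34,"z":0,"yaw":-1}]' >/dev/null
python3 g.py -85 0.077
```

```text
t 4.98 tcp [ 0.5572 -0.1717  0.08  ] rpy [179.2   0.9 -84.4] F [-0.5 -0.5  0.1] w 0.030 j6 5 | phi -85.2 r 0.1249 | to go [-0.11 -0.02  0.12] yaw 0.15
```

```bash
python3 -m inch '[{"x":-0.03,"y":-0.34,"z":0,"yaw":-1},{"x":-0.03,"y":-0.34,"z":0,"yaw":-1},{"x":-0.02,"y":-0.34,"z":0,"yaw":-1},{"x":-0.02,"y":-0.34,"z":0,"yaw":-1},{"x":-0.02,"y":-0.34,"z":0,"yaw":-1}]' >/dev/null
python3 g.py -65 0.077
```

```text
t 5.40 tcp [ 0.5984 -0.1612  0.0824] rpy [179.5   1.2 -63.6] F [-1.   0.3 -1.4] w 0.031 j6 25 | phi -65.6 r 0.1251 | to go [-0.12 -0.06  0.22] yaw 0.36
```

```bash
python3 -m inch '[{"x":-0.06,"y":-0.36,"z":0.1,"yaw":-0.9},{"x":-0.05,"y":-0.34,"z":0.08,"yaw":-0.9},{"x":-0.05,"y":-0.34,"z":0.06,"yaw":-0.9},{"x":-0.03,"y":-0.34,"z":0.05,"yaw":-1},{"x":-0.03,"y":-0.34,"z":0.05,"yaw":-1}]' >/dev/null
python3 g.py -45 0.077; python3 -c "
from h import *
snap('top','t1',(200,110,390,250),4)"
```

```text
t 5.82 tcp [ 0.6329 -0.1353  0.0778] rpy [179.9   1.1 -44. ] F [-0.1 -0.1  1. ] w 0.031 j6 42 | phi -45.6 r 0.1231 | to go [-0.04 -0.05  0.03] yaw 0.26
```

View pics/t1.png

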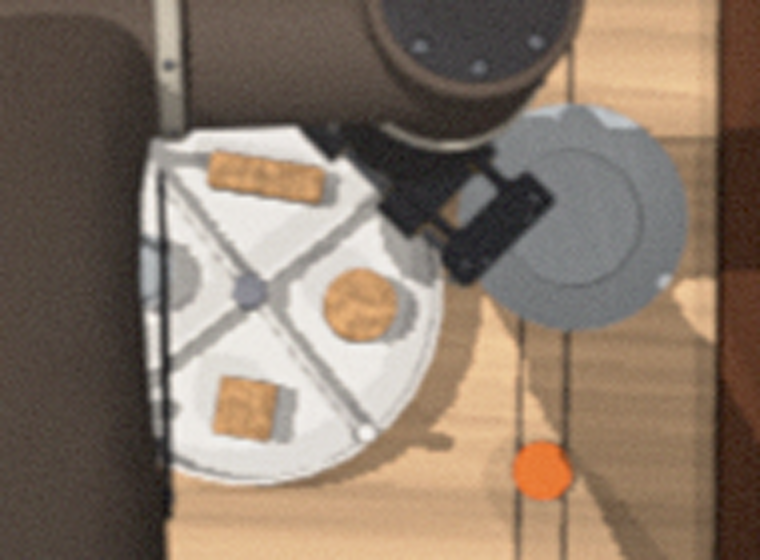

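The carousel is turning well: the sweet is now at the bottom (245,408) and nothing else has been disturbed. (The post I'm pushing is post1.) I'll keep going.

```bash
python3 -m inch '[{"x":-0.04,"y":-0.36,"z":0.05,"yaw":-0.9},{"x":-0.04,"y":-0.34,"z":0.06,"yaw":-0.9},{"x":-0.04,"y":-0.34,"z":0.06,"yaw":-0.9},{"x":-0.03,"y":-0.34,"z":0.06,"yaw":-1},{"x":-0.03,"y":-0.34,"z":0.05,"yaw":-1}]' >/dev/null
python3 g.py -25 0.077
```

```text
t 6.28 tcp [ 0.6563 -0.1001  0.0743] rpy [-179.7    1.   -24.7] F [ 0.9 -1.   0.5] w 0.031 j6 58 | phi -25.7 r 0.1215 | to go [ 0.02 -0.06 -0.11] yaw 0.07
```

```bash
python3 -m inch '[{"x":-0.04,"y":-0.36,"z":0.05,"yaw":-0.9},{"x":-0.04,"y":-0.34,"z":0.06,"yaw":-0.9},{"x":-0.04,"y":-0.34,"z":0.06,"yaw":-0.9},{"x":-0.03,"y":-0.34,"z":0.06,"yaw":-1},{"x":-0.03,"y":-0.34,"z":0.05,"yaw":-1}]' >/dev/null
python3 g.py -5 0.077
```

```text
t 6.70 tcp [ 0.666  -0.0599  0.0713] rpy [-179.5    0.6   -5.6] F [-0.5 -1.   0.9] w 0.031 j6 74 | phi -6.0 r 0.1199 | to go [ 0.08 -0.09 -0.23] yaw -0.16
```

```bash
python3 -m inch '[{"x":0.02,"y":-0.36,"z":-0.1,"yaw":-1},{"x":0.01,"y":-0.36,"z":-0.05,"yaw":-1},{"x":0,"y":-0.34,"z":-0.03,"yaw":-1},{"x":0,"y":-0.34,"z":0,"yaw":-1},{"x":-0.01,"y":-0.34,"z":0,"yaw":-1}]' >/dev/null
python3 g.py 15 0.077
```

```text
t 7.12 tcp [ 0.6644 -0.0185  0.0787] rpy [-179.4    0.5   14.7] F [ 0.8 -0.4  0.4] w 0.030 j6 90 | phi 13.8 r 0.1210 | to go [ 0.04 -0.1   0.07] yaw -0.08
```

```bash
python3 -m inch '[{"x":-0.01,"y":-0.35,"z":-0.05,"yaw":-1},{"x":-0.01,"y":-0.35,"z":-0.03,"yaw":-1},{"x":-0.01,"y":-0.35,"z":0,"yaw":-1},{"x":-0.01,"y":-0.34,"z":0,"yaw":-1},{"x":-0.01,"y":-0.34,"z":0,"yaw":-1}]' >/dev/null
python3 g.py 35 0.077
```

```text
t 7.53 tcp [0.6466 0.0193 0.0843] rpy [-1.793e+02  1.000e-01  3.510e+01] F [ 0.1 -0.4 -0.7] w 0.031 j6 107 | phi 33.7 r 0.1200 | to go [ 0.08 -0.1   0.29] yaw 0.01
```

```bash
python3 -m inch '[{"x":0.03,"y":-0.35,"z":0.15,"yaw":-1},{"x":0.02,"y":-0.34,"z":0.1,"yaw":-1},{"x":0.01,"y":-0.3,"z":0.05,"yaw":-0.8},{"x":0,"y":-0.22,"z":0.05,"yaw":-0.6},{"x":0,"y":-0.14,"z":0,"yaw":-0.4}]' >/dev/null
python3 g.py 55 0.077
python3 - <<'E'
from h import *
im,d=snap('top','t2',(200,110,390,250),4)
E
```

```text
t 7.95 tcp [0.6259 0.0448 0.0799] rpy [-179.5   -0.2   50.6] F [ 1.3 -0.8  0.2] w 0.031 j6 119 | phi 49.3 r 0.1214 | to go [ 0.01 -0.48  0.12] yaw -1.09
```

View pics/t2.png

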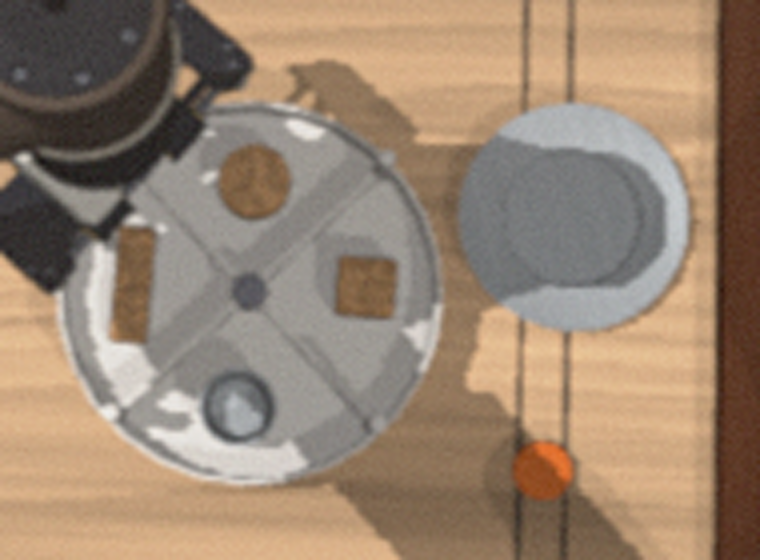

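The sweet is now on the right at (366,287) in the crop, with the plate at (575,217). It's about 15° short, so I'll measure the posts.

```bash
cat > m.py <<'E'
from h import *
A=np.array([.5468,-.0473])
def meas():
    im,d=r.capture("top");im=im[:,:,::-1].copy();hsv=cv2.cvtColor(im,cv2.COLOR_BGR2HSV)
    c=r.camera_info("top");K=np.array(c["mtx"]);T=np.array(c["pose"])
    v,u=np.mgrid[:384,:512];P=np.stack([(u-K[0,2])/K[0,0]*d,(v-K[1,2])/K[1,1]*d,d],-1)@T[:3,:3].T+T[:3,3]
    w=P[...,:2]-A;rad=np.hypot(w[...,0],w[...,1])
    m=((abs(P[...,2]-.09)<.02)&(abs(rad-.122)<.014)).astype(np.uint8)
    n,l,st,ce=cv2.connectedComponentsWithStats(m)
    for i in range(1,n):
        if 10<st[i,4]<40:
            q=P[l==i].mean(0)-[*A,0];a=np.degrees(np.arctan2(q[1],q[0]));print("post ang %.1f r %.3f area %d  -> sweet side %.1f (mod 90)"%(a,np.hypot(*q[:2]),st[i,4],(a-45)%90-90))
    b=((hsv[...,1]>85)&(hsv[...,2]>40)&(P[...,2]>.035)&(P[...,2]<.065)&(abs(rad-.078)<.04)).astype(np.uint8)
    n,l,st,ce=cv2.connectedComponentsWithStats(b)
    for i in range(1,n):
        if st[i,4]>80:
            p=ray("top",ce[i],.05);q=p[:2]-A;print("snack",p.round(4),"ang %.1f r %.3f"%(np.degrees(np.arctan2(q[1],q[0])),np.hypot(*q)))
    g=((hsv[...,1]<70)&(hsv[...,2]>60)).astype(np.uint8);g[:,:314]=0;g[:128]=0;g[205:]=0;g[:,380:]=0
    k=max(cv2.findContours(g,0,1)[0],key=cv2.contourArea);e=cv2.fitEllipse(k);p=ray("top",e[0],.012)[:2]
    print("plate",p.round(4),"ang %.1f"%np.degrees(np.arctan2(*(p-A)[::-1])),np.round(e[1],1))
meas()
E
python3 m.py
```

```text
post ang -45.4 r 0.121 area 23  -> sweet side -0.4 (mod 90)
post ang 134.9 r 0.121 area 21  -> sweet side -0.1 (mod 90)
post ang -135.1 r 0.121 area 19  -> sweet side -0.1 (mod 90)
snack [ 0.6217 -0.0475  0.05  ] ang -0.1 r 0.075
snack [0.5489 0.0317 0.05  ] ang 88.5 r 0.079
snack [ 0.5529 -0.1246  0.05  ] ang -85.5 r 0.078
plate [ 0.6088 -0.2704] ang -74.5 [56.6 58.2]
```

```bash
python3 -m inch '[{"x":0.02,"y":-0.25,"z":0.05,"yaw":-0.9},{"x":0,"y":-0.25,"z":0.05,"yaw":-0.7},{"x":0,"y":-0.25,"z":0,"yaw":-0.6},{"x":0,"y":-0.2,"z":0,"yaw":-0.5},{"x":0,"y":-0.15,"z":0,"yaw":-0.3}]' >/dev/null
python3 -m inch '[{"x":0,"y":0,"z":0,"yaw":0},{"x":0,"y":0,"z":0,"yaw":0}]' >/dev/null
python3 g.py 63 0.077;python3 m.py
```

```text
t 8.63 tcp [0.6054 0.0585 0.0802] rpy [-179.8   -0.4   62.2] F [-0.1 -0.5 -0.4] w 0.031 j6 129 | phi 61.0 r 0.1210 | to go [ 0.04 -0.17  0.13] yaw -0.20
post ang -33.6 r 0.122 area 24  -> sweet side -78.6 (mod 90)
post ang -123.2 r 0.122 area 19  -> sweet side -78.2 (mod 90)
post ang 147.0 r 0.121 area 16  -> sweet side -78.0 (mod 90)
snack [ 0.6202 -0.0323  0.05  ] ang 11.6 r 0.075
snack [ 0.569  -0.1218  0.05  ] ang -73.4 r 0.078
snack [0.5319 0.0306 0.05  ] ang 100.8 r 0.079
plate [ 0.6088 -0.2704] ang -74.5 [56.6 58.1]
```

```bash
python3 -m inch '[{"x":0.02,"y":-0.1,"z":0.05,"yaw":-0.2},{"x":0,"y":-0.1,"z":0.05,"yaw":-0.1},{"x":0,"y":0,"z":0,"yaw":0}]' >/dev/null
python3 g.py 59 0.077;python3 m.py
```

```text
t 8.93 tcp [0.6017 0.061  0.0776] rpy [-179.8   -0.5   63.3] F [-0.8 -0.2 -0.2] w 0.031 j6 130 | phi 63.1 r 0.1214 | to go [0.01 0.35 0.02] yaw 1.08
post ang -31.8 r 0.121 area 24  -> sweet side -76.8 (mod 90)
post ang -121.5 r 0.122 area 20  -> sweet side -76.5 (mod 90)
post ang 148.7 r 0.121 area 18  -> sweet side -76.3 (mod 90)
snack [ 0.6198 -0.03    0.05  ] ang 13.4 r 0.075
snack [ 0.5709 -0.1215  0.05  ] ang -72.0 r 0.078
snack [0.53   0.0305 0.05  ] ang 102.2 r 0.080
plate [ 0.6089 -0.2704] ang -74.5 [56.5 58.2]
```

The compartment is at -76.5° and the sweet at -72°, on either side of the plate's -74.5°. Now I'll let go: centre the fingers on the post, then rise.

```bash
python3 -m inch '[{"x":0,"y":0.2,"z":0,"yaw":0},{"x":0,"y":0.12,"z":0,"yaw":0},{"x":0,"y":0,"z":-0.3,"yaw":0},{"x":0,"y":0,"z":-0.5,"yaw":0},{"x":0,"y":0,"z":-0.6,"yaw":0}]' >/dev/null
python3 g.py 59 0.15
python3 -m inch '[{"x":0,"y":0,"z":-1,"yaw":0},{"x":0,"y":0,"z":-1,"yaw":0},{"x":0,"y":0,"z":-0.5,"yaw":0},{"x":0,"y":0,"z":0,"yaw":0},{"x":0,"y":0,"z":0,"yaw":0}]' >/dev/null
python3 g.py .571 -.1215 .16 60;python3 m.py
```

```text
t 9.40 tcp [0.6079 0.0557 0.1107] rpy [-179.5   -0.2   63.2] F [ 1.   0.6 -0.4] w 0.031 j6 130 | phi 59.3 r 0.1198 | to go [ 0.09  0.02 -1.57] yaw 1.06
t 9.82 tcp [0.6102 0.0548 0.1813] rpy [-179.7   -0.3   63.2] F [-0.2 -0.8 -0.1] w 0.031 j6 130 | phi 58.2 r 0.1201 | to go [-7.    1.79  0.8 ] yaw 0.80
post ang -31.8 r 0.122 area 24  -> sweet side -76.8 (mod 90)
post ang -121.5 r 0.122 area 20  -> sweet side -76.5 (mod 90)
post ang 148.7 r 0.121 area 18  -> sweet side -76.3 (mod 90)
snack [ 0.6197 -0.0298  0.05  ] ang 13.5 r 0.075
snack [ 0.5706 -0.1214  0.05  ] ang -72.2 r 0.078
snack [0.5302 0.0302 0.05  ] ang 102.1 r 0.079
plate [ 0.609  -0.2699] ang -74.4 [56.7 57.7]
```

The carousel stayed where I left it. Next I'll shut the fingers and move above the sweet.

```bash
python3 -m inch '[{"x":-0.7,"y":0.18,"z":0,"yaw":0},{"x":-0.7,"y":0.18,"z":0,"yaw":0},{"x":-0.7,"y":0.18,"z":0,"yaw":0},{"x":-0.7,"y":0.18,"z":0,"yaw":0},{"x":-0.7,"y":0.18,"z":0,"yaw":0}]' -1 >/dev/null
python3 -m inch '[{"x":-0.7,"y":0.18,"z":0,"yaw":0},{"x":-0.7,"y":0.18,"z":0,"yaw":0},{"x":-0.7,"y":0.18,"z":0,"yaw":0},{"x":-0.6,"y":0.18,"z":0,"yaw":0},{"x":0,"y":0,"z":0,"yaw":0}]' >/dev/null
python3 g.py .571 -.1215 .084 63
```

```text
t 10.70 tcp [ 0.5694 -0.1081  0.1688] rpy [-178.9    0.2   63.3] F [-0.9  0.1  0.5] w 0.000 j6 145 | phi -69.6 r 0.0648 | to go [-0.44  0.37  3.39] yaw 0.07
```

```bash
python3 -m inch '[{"x":-0.2,"y":0.2,"z":0.5,"yaw":0},{"x":-0.2,"y":0.15,"z":0.5,"yaw":0},{"x":0,"y":0,"z":0.5,"yaw":0},{"x":0,"y":0,"z":0.5,"yaw":0},{"x":0,"y":0,"z":0,"yaw":0}]' >/dev/null
python3 g.py .571 -.1215 .083 63
```

```text
t 11.12 tcp [ 0.5697 -0.1217  0.1129] rpy [-178.6    0.4   63.1] F [-0.5  0.4 -0.5] w 0.000 j6 147 | phi -72.9 r 0.0778 | to go [0.04 0.07 1.19] yaw 0.02
```

```bash
python3 -m inch '[{"x":0.03,"y":0.05,"z":0.4,"yaw":0},{"x":0,"y":0,"z":0.4,"yaw":0},{"x":0,"y":0,"z":0.3,"yaw":0},{"x":0,"y":0,"z":0,"yaw":0},{"x":0,"y":0,"z":0,"yaw":0}]' >/dev/null
python3 g.py .571 -.1215 .083 63; python3 -c "
from h import *
snap('scene','s2',(130,110,310,250),4)"
```

```text
t 11.53 tcp [ 0.5702 -0.1204  0.0817] rpy [-178.5    0.5   63.1] F [-0.4 -0.8  1. ] w 0.001 j6 147 | phi -72.3 r 0.0768 | to go [-0.02  0.05 -0.05] yaw 0.03
```

View pics/s2.png

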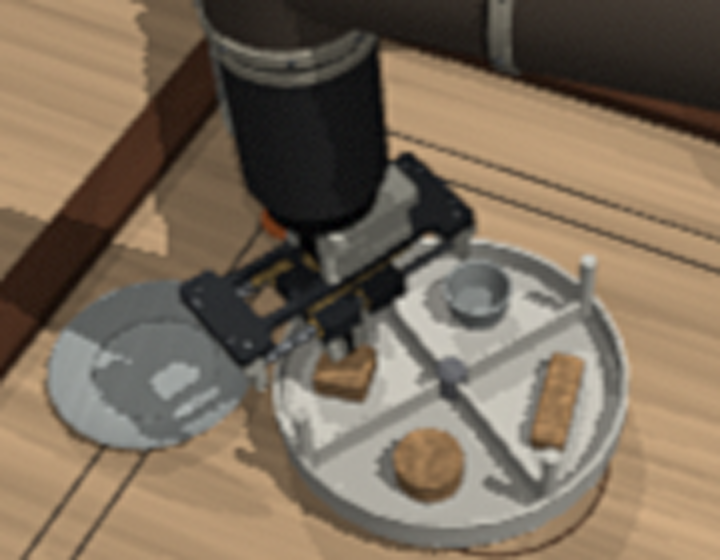

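The shut fingertips are just above the sweet (345,375), with the plate to its left. Now I'll hold still.

```bash
python3 -m inch '[{"x":0,"y":0,"z":0,"yaw":0},{"x":0,"y":0,"z":0,"yaw":0},{"x":0,"y":0,"z":0,"yaw":0},{"x":0,"y":0,"z":0,"yaw":0},{"x":0,"y":0,"z":0,"yaw":0}]' | sed -n 2p
python3 -m inch '[{"x":0,"y":0,"z":0,"yaw":0},{"x":0,"y":0,"z":0,"yaw":0},{"x":0,"y":0,"z":0,"yaw":0},{"x":0,"y":0,"z":0,"yaw":0},{"x":0,"y":0,"z":0,"yaw":0}]' | sed -n 2p
python3 g.py .571 -.1215 .083 63
```

```text
tcp_pos: [0.5714, -0.1203, 0.0838]
tcp_pos: [0.5717, -0.1203, 0.0845]
t 12.42 tcp [ 0.5717 -0.1203  0.0845] rpy [-178.7    0.3   63.1] F [ 0.1 -0.4 -0.1] w 0.001 j6 147 | phi -71.2 r 0.0772 | to go [-0.05 -0.    0.06] yaw 0.03
```

```bash
python3 - <<'E'
from h import *
for i in range(56):
    r.capture("scene")
    if i%11==0: s=r.get_state();print(round(s["time_s"],2),s["tcp_pos"].round(4),abs(s["qd"]).max().round(2))
E
python3 g.py .571 -.1215 .083 63;python3 m.py
```

```text
12.47 [ 0.5717 -0.1204  0.0845] 0.15
13.02 [ 0.5717 -0.1204  0.0845] 0.13
13.57 [ 0.5717 -0.1203  0.0845] 0.06
14.12 [ 0.5717 -0.1203  0.0846] 0.08
14.67 [ 0.5717 -0.1203  0.0845] 0.09
15.22 [ 0.5717 -0.1204  0.0846] 0.11
t 15.22 tcp [ 0.5717 -0.1204  0.0846] rpy [-178.7    0.3   63.1] F [ 0.6  0.2 -0.9] w 0.001 j6 147 | phi -71.2 r 0.0772 | to go [-0.05 -0.    0.06] yaw 0.04
post ang -121.5 r 0.122 area 20  -> sweet side -76.5 (mod 90)
post ang 148.8 r 0.121 area 19  -> sweet side -76.2 (mod 90)
snack [0.5254 0.0281 0.05  ] ang 105.8 r 0.078
plate [ 0.6173 -0.2647] ang -72.0 [53.6 70.2]
```

```bash
python3 -c "
from plant import r
print(r.close_job())"
```

```text
the job is handed in; nothing more can be done
None
```

I turned the carousel about half a turn anticlockwise by one rim post and let go. I then pointed at the square sweet with shut fingers and handed the job in at about 15 s, still pointing. No verdict is reported.

- **Alignment:** after letting go, the middle of the sweet's compartment was at about -76.5° and the sweet itself at about -72°. The plate lies at -74.5°, so each is about 2° off. The sweet sits slightly off-centre in its compartment, so I split the difference.
- **Pointing:** the fingertips held still for at least 2.75 s, about 24 mm above the sweet and within 2 mm of its middle. The force readings stayed at noise level, about 1 N, all through the job.
- **Other things:** the plate and the other snacks showed no disturbance in the checks after release.
- **Checks that disagreed or were missing:** the last plate reading (-72°) was off because the gripper hid part of the plate. The sweet could not be measured in that last picture for the same reason, but the two posts in view had not moved. I took no final measurement of the jar, striker or coin box.

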